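# Reset the pop-up overload indicators in order

## Robot

A 6-joint arm with a two-finger parallel gripper is mounted at the origin on a cart in front of the work surface, level with it; the furniture and walls round the work are solid. World frame = base frame: x ahead of the robot, y to its left, z up, the work surface at z = 0. Lengths are in m, angles in rad, forces in N, time in s.
With the tool pointing down it reaches from about 0.3 to 0.95 m from the base axis. Payload 3.1 kg.
Tool frame: the origin (TCP) lies at the very end of the fingers, on their centre line; the grasp point (between the pads) lies 19 mm behind it (env.pinch_z is the distance from the TCP to the grasp point, in m); y points along the fingers, z is the direction in which the jaws open and shut, and the axes are right-handed (so a half turn about y gives the same grasp; the last joint's range is limited). The gripper opens to 85 mm and grips with 20 to 120 N. Pads are 22 mm wide; open, the fingers measure 114 mm over their backs; the gripper's body (76 mm by 85 mm) begins 54 mm behind the grasp point. The pads swing forward as they close: fully open they stand 13 mm farther back than shut.
Start: joints at [1.094, 0.308, 1.634, -0, 1.2, -0.07], TCP at [0.247, 0.574, 0.231] pointing down, gripper open.
Joint ranges: [-3.06, 3.06], [-0.79, 1.96], [0.05, 2.63], [-1.19, 4.34], [0.05, 2.64], [-2.94, 2.94]. Speed limits (rad/s): [2.79, 2.79, 3.14, 3.14, 3.14, 3.14].

## Interface

Orientations are given as a unit quaternion [x, y, z, w].
In Python, from plant import observe, camera, camera_info, env, search_frame, regions_of gives the robot as it stands.
- The arm moves only by the tool apply_moves, never from a script. Its argument "increments" is a list of rows, each a list of 3 entries, a list of its own where there are three numbers: the gripper's target within -1 to 1 (shut at 1, half-way at 0, fully open at -1), then the shift along the tool's x, y, z in mm, then the turn about the tool's y in degrees. A call has 1 to 12 rows; each row shifts and turns the commanded pose from where the row before left it, along the tool's axes as they then stand; what a row does not reach is not made up. A row lasts 1/8 s, in which the tool goes at most 62.5 mm and 10.7 degrees, less where a joint would pass 70% of its speed; a pose out of reach is approached as far as the arm can. A call is refused whole if a number of a shift passes 62.5 or a number of a turn 10.7, either way. A call with a gripper value outside its range is refused whole. The fingers move at their own pace and stop on an object; "newtons" is the grip in N (left out, the last holds). Time passes only in rows, so rows that do not move let the fingers close. It gives the time, the measured TCP pose, the force and the opening at its end, in the units of the state.
- observe(): the state, without advancing time (a new reading comes with each control period).
- camera(name): name is "scene" or "top" or "wrist"; returns the picture (400x640x3 uint8, blue, green, red); there is no depth.
- camera_info(name): a dict with "fx", "fy", "cx", "cy" (pixels), "k1" (the pictures are not rectified: a ray, as slopes to the right and down, at radius r is drawn at 1 + k1 r^2 times it, then the intrinsics apply), "eye" and "rotation" of the camera in the world; the wrist camera has in their place "hand_eye" (4x4, takes a point from camera to tool coordinates, whose origin is the TCP and whose axes are the tool frame's). Camera axes: x right, y down, z forward; pixel columns grow to the right and rows downward; lengths in m; the calibration is good to about 2 mm. A picture is of the moment at which its call begins: read the wrist's pose just before it. camera_info takes no time and is no camera call.
- env.job_done(): hands the job in, once; it reports no verdict.
Trained networks look in the newest picture that a camera, given by its name, has taken for a name from the list of things; names that differ only in an ending like _2 or _b are one class to them, and where a whole thing is asked for, a point or a joint stands for the part that bears it (a point fixed in the world has none). Each returns a list of dicts, best first, with "p" (0 to 1); they miss things now and then, are a little off and sometimes report something else, mostly with a low value. They report only what shows in the picture. A call takes as long as a camera call. They do not tell look-alikes from the thing itself.
- search_frame(camera, name): "uv" ([column, row] in pixels, amid what is visible of it).
- regions_of(camera, name): "region" (400x640 bool, what is visible of it) and "uv" ([column, row] in pixels, amid what is visible of it).
The state is a dict: "time_s": time; "joints": joint angles; "dq": joint speeds; "joint_efforts": joint torques, N m; "tcp_pos": TCP position; "ee_rot": TCP orientation; "force": force on the tool from outside, world axes, zero at the start; "wrist_torque": the same for the moment, N m; "grip_width": finger opening in m.
Only numpy, scipy, OpenCV 4.12 (cv2) and the standard library are available. Lean on these libraries where they do the work, as an engineer would, in place of code of your own. Each camera call takes 0.05 s, during which the arm holds its last target.

## Task

Three loose overload indicators stand on the desk to the right of the pull tester, their plungers popped up by the last test. Reset them for the next test by pressing each plunger down with a light touch: first the round indicator's, then the square one's, then the oblong one's. Leave the indicators standing where they are, neither picked up nor shoved about, and do not disturb the grease pot, the tape roll and the jar.

Things in the scene. Friction and masses are not known exactly. Their poses are not given: they have to be found in the camera images.
- round_indicator: The round overload indicator: a round drum, 54 mm in diameter, painted grey, 32 mm high, about 0.3 kg, standing loose on the desk on rubber feet. Origin: centre of its underside, z up. A black mushroom cap on a vertical steel plunger stands at the centre of its top.
- round_cap (a point): Centre of the top face of the round indicator's plunger cap (flat black cap, 30 mm across, 7 mm thick); it moves with the plunger: untouched, it stands 69 mm above the desk with the plunger fully up and 59 mm with it fully down. The cap is sprung on the plunger as a cushion: it gives about 1 mm per 1.2 N, up to 9 mm, and comes back when released.
- round_plunger (a joint): Travel of the round indicator's plunger in m: 0 fully up, 0.010 fully down on its stop; at the start it is popped up (0 to 0.002). It resists with about 2.5 N all the way (so the cap gives some 2 mm before the plunger moves) and stays wherever it is pushed to; it counts as reset from 0.006.
- square_indicator: The square overload indicator: a square block, 50 x 50 mm seen from above, painted grey, 32 mm high, about 0.3 kg, standing loose on the desk on rubber feet. Origin: centre of its underside, z up. A black mushroom cap on a vertical steel plunger stands at the centre of its top.
- square_cap (a point): Centre of the top face of the square indicator's plunger cap (flat black cap, 30 mm across, 7 mm thick); it moves with the plunger: untouched, it stands 69 mm above the desk with the plunger fully up and 59 mm with it fully down. The cap is sprung on the plunger as a cushion: it gives about 1 mm per 1.2 N, up to 9 mm, and comes back when released.
- square_plunger (a joint): Travel of the square indicator's plunger in m: 0 fully up, 0.010 fully down on its stop; at the start it is popped up (0 to 0.002). It resists with about 2.5 N all the way (so the cap gives some 2 mm before the plunger moves) and stays wherever it is pushed to; it counts as reset from 0.006.
- oblong_indicator: The oblong overload indicator: an oblong block, 36 mm along its x by 72 mm along its y, painted grey, 32 mm high, about 0.3 kg, standing loose on the desk on rubber feet. Origin: centre of its underside, z up. A black mushroom cap on a vertical steel plunger stands at the centre of its top.
- oblong_cap (a point): Centre of the top face of the oblong indicator's plunger cap (flat black cap, 30 mm across, 7 mm thick); it moves with the plunger: untouched, it stands 69 mm above the desk with the plunger fully up and 59 mm with it fully down. The cap is sprung on the plunger as a cushion: it gives about 1 mm per 1.2 N, up to 9 mm, and comes back when released.
- oblong_plunger (a joint): Travel of the oblong indicator's plunger in m: 0 fully up, 0.010 fully down on its stop; at the start it is popped up (0 to 0.002). It resists with about 2.5 N all the way (so the cap gives some 2 mm before the plunger moves) and stays wherever it is pushed to; it counts as reset from 0.006.
- grease_pot: Low grease pot with a screw lid, 57 mm across and 32 mm high, loose on the desk, a bystander. Origin: centre of its underside, z up.
- tape_roll_b: Small roll of black tape lying flat, 59 mm across and 19 mm high, loose on the desk, a bystander. Origin: centre of its underside, z up.
- jar_studs: Clear jar of wooden studs with a grey screw lid, 58 mm across and 70 mm high, loose on the desk, a bystander. Origin: centre of its underside, z up.
Not all that is in view belongs to the job. What is shaped like the round_indicator but orange or purple is not meant.

How it is judged:
By the outcome, as a careful person would: the job done as asked, in the order asked, and still so for the second after the job is handed in, with the robot touching nothing.
It also fails if it takes over 40 s, if anything falls off the work surface, if the arm or the gripper's body presses on something with over 40 N, if the wrist force passes 120 N, or if a joint passes its speed limit or range.

## Working session

There is one attempt and no reset: what is moved stays moved. The work goes in short steps, Python scripts to look and compute and a tool call to move; the robot and the scene stay as the last step left them, time stands still between calls to the robot, and variables do not carry over. Pictures are saved under pics/ and viewed, and the job is handed in when it is done.

Besides the shell and the picture viewer there is one more tool, called as a command line: name --argument value ..., lists and objects as JSON in quotes. apply_moves: Moves the arm, as the interface text tells. Its arguments: {"type":"object","properties":{"increments":{"type":"array","items":{"type":"array"}},"newtons":{"type":"number"}},"required":["increments"]}

```bash
mkdir -p pics; ls; cat > h.py <<'E'
import numpy as np, cv2
from plant import observe,camera,camera_info,env,search_frame,regions_of
from scipy.spatial.transform import Rotation as R
def ray(name,uv,st=None):
    i=camera_info(name)
    d=np.array([(uv[0]-i['cx'])/i['fx'],(uv[1]-i['cy'])/i['fy']])
    u=d.copy()
    for _ in range(30): u=d/(1+i['k1']*(u@u))
    v=np.array([u[0],u[1],1.])
    if 'eye' in i: return np.array(i['eye']),np.array(i['rotation'])@v
    H=np.array(i['hand_eye']); st=st or observe()
    Rt=R.from_quat(st['ee_rot']).as_matrix()
    return np.array(st['tcp_pos'])+Rt@H[:3,3], Rt@H[:3,:3]@v
def at_z(name,uv,z,st=None):
    e,d=ray(name,uv,st); return e+d*(z-e[2])/d[2]
E
python3 - <<'E'
from h import *
for n in ['top','scene']:
    cv2.imwrite(f'pics/{n}0.png',camera(n))
    i=camera_info(n);print(n,i['eye'],np.round(i['rotation'],3).tolist(),i['fx'])
    for t in ['round_indicator','square_indicator','oblong_indicator','round_cap','square_cap','oblong_cap','grease_pot','tape_roll_b','jar_studs']:
        for r in search_frame(n,t)[:5]: print(t,np.round(r['uv']),round(r['p'],2),np.round(at_z(n,r['uv'],.067 if 'cap' in t else .03),3))
s=observe();print(s['tcp_pos'],s['ee_rot'],s['force'],s['time_s'],s['grip_width'])
print(R.from_quat(s['ee_rot']).as_matrix().round(3))
E
```

```text
pics
top [ 0.43431318 -0.31411732  0.89732061] [0.708, -0.701, 0.059, -0.061] 391.41107559491087Traceback (most recent call last):
  File "<stdin>", line 6, in <module>
  File "h.py", line 15, in at_z
    e,d=ray(name,uv,st); return e+d*(z-e[2])/d[2]
        ~~~^^^^^^^^^^^^
  File "h.py", line 10, in ray
    if 'eye' in i: return np.array(i['eye']),np.array(i['rotation'])@v
                                             ~~~~~~~~~~~~~~~~~~~~~~~^~
ValueError: matmul: Input operand 1 has a mismatch in its core dimension 0, with gufunc signature (n?,k),(k,m?)->(n?,m?) (size 3 is different from 4)
```

Rotation is a quaternion.

```bash
sed -i "s/np.array(i\['rotation'\])@v/R.from_quat(i['rotation']).as_matrix()@v/" h.py
python3 - <<'E'
from h import *
for n in ['top','scene']:
    cv2.imwrite(f'pics/{n}0.png',camera(n))
    i=camera_info(n);print(n,i['eye'],i['fx'])
    for t in ['round_indicator','square_indicator','oblong_indicator','round_cap','square_cap','oblong_cap','grease_pot','tape_roll_b','jar_studs']:
        for r in search_frame(n,t)[:5]: print(t,np.round(r['uv']),round(r['p'],2),np.round(at_z(n,r['uv'],.067 if 'cap' in t else .03),3))
s=observe();print(s['tcp_pos'],s['ee_rot'],s['force'],s['time_s'],s['grip_width'])
print(R.from_quat(s['ee_rot']).as_matrix().round(3))
E
```

```text
top [ 0.43431318 -0.31411732  0.89732061] 391.41107559491087
round_indicator [318. 247.] 0.94 [ 0.486 -0.312  0.03 ]
round_indicator [385. 297.] 0.75 [ 0.38  -0.457  0.03 ]
round_indicator [359. 253.] 0.61 [ 0.474 -0.401  0.03 ]
square_indicator [307. 205.] 0.69 [ 0.58  -0.287  0.03 ]
oblong_indicator [294. 294.] 0.96 [ 0.384 -0.262  0.03 ]
oblong_indicator [364. 196.] 0.18 [ 0.602 -0.413  0.03 ]
round_cap [322. 245.] 0.58 [ 0.488 -0.319  0.067]
round_cap [383. 298.] 0.56 [ 0.381 -0.446  0.067]
round_cap [364. 255.] 0.53 [ 0.467 -0.409  0.067]
square_cap [308. 200.] 0.51 [ 0.586 -0.288  0.067]
oblong_cap [295. 293.] 0.45 [ 0.389 -0.264  0.067]
grease_pot [365. 196.] 0.74 [ 0.601 -0.415  0.03 ]
tape_roll_b [270. 234.] 0.59 [ 0.513 -0.206  0.03 ]
jar_studs [271. 137.] 0.97 [ 0.74 -0.2   0.03]
jar_studs [364. 198.] 0.19 [ 0.598 -0.415  0.03 ]
scene [-0.11523311 -0.783011    0.55844095] 520.4091278316698
round_indicator [333. 247.] 0.94 [ 0.479 -0.408  0.03 ]
round_indicator [322. 294.] 0.92 [ 0.371 -0.455  0.03 ]
round_indicator [292. 230.] 0.59 [ 0.484 -0.32   0.03 ]
square_indicator [310. 202.] 0.57 [ 0.578 -0.296  0.03 ]
oblong_indicator [232. 252.] 0.75 [ 0.38 -0.27  0.03]
round_cap [288. 211.] 0.74 [ 0.486 -0.313  0.067]
round_cap [337. 231.] 0.6 [ 0.478 -0.417  0.067]
square_cap [306. 183.] 0.52 [ 0.581 -0.285  0.067]
oblong_cap [231. 232.] 0.49 [ 0.386 -0.269  0.067]
grease_pot [371. 219.] 0.87 [ 0.586 -0.424  0.03 ]
tape_roll_b [254. 214.] 0.9 [ 0.491 -0.229  0.03 ]
jar_studs [313. 153.] 0.62 [ 0.755 -0.184  0.03 ]
[0.24729211 0.57399905 0.23127863] [ 0.69253717 -0.14282917  0.14282294 -0.69252704] [-0.05172153  0.32804908 -0.38770353] 1.1 0.08558996642462248
[[ 0.918 -0.     0.396]
 [-0.396 -0.     0.918]
 [-0.    -1.    -0.   ]]
```

View pics/top0.png

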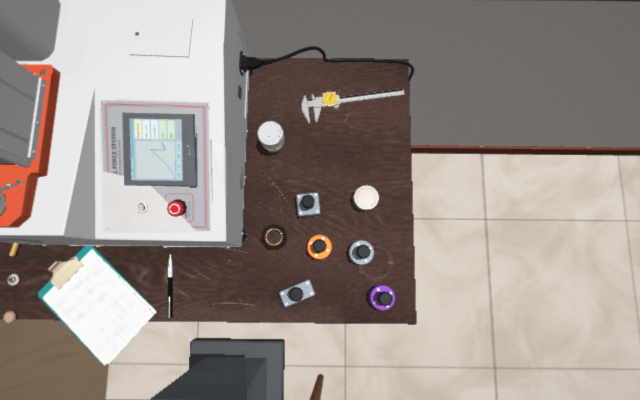

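View pics/scene0.png

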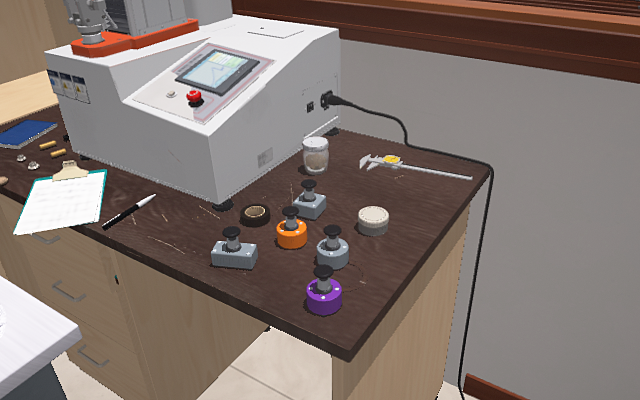

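The grey round indicator is the one at about (361,252) in the top view and (332,247) in the scene view. Orange (319,246) and purple (382,298) are decoys. The square is at (307,204) and the oblong at (297,293). All of this agrees across both cameras. Next I'll swing over in front of the tester with the gripper shut.

apply_moves --increments '[[1,[30,0,-29],0],[1,[42.5,0,-41.5],0],[1,[42.5,0,-41.5],0],[1,[42.5,0,-41.5],0],[1,[42.5,0,-41.5],0],[1,[22,0,-51],0],[1,[22,0,-51],0],[1,[22,0,-51],0],[1,[22,0,-51],0],[1,[22,0,-51],0],[1,[22,0,-51],0],[1,[22,0,-51],0]]' --newtons 30

```text
time_s: 2.6
tcp_pos: [0.354, -0.0748, 0.2319]
ee_rot: [0.693, -0.142, 0.144, -0.692]
force: [1.3, -0.3, -0.4]
grip_width: -0.0001
```

apply_moves --increments '[[1,[32,-10,-41.5],0],[1,[32,-10,-41.5],0],[1,[32,-10,-41.5],0],[1,[32,-10,-41.5],0],[1,[32,-10,-41.5],0],[1,[0,0,0],0],[1,[0,0,0],0]]'

```text
time_s: 3.48
tcp_pos: [0.4184, -0.3264, 0.2808]
ee_rot: [-0.692, 0.143, -0.143, 0.693]
force: [0.3, 0.5, -0.7]
grip_width: -0.0003
```

```bash
python3 - <<'E'
from h import *
s=observe();print(s['tcp_pos'],s['ee_rot'],s['time_s'],s['joints'],s['force'])
n='wrist'
cv2.imwrite(f'pics/w1.png',camera(n)); print(camera_info(n)['hand_eye'])
for t in ['round_indicator','square_indicator','oblong_indicator','round_cap','square_cap','oblong_cap']:
    for r in regions_of(n,t)[:5]:
        m=r['region'];ys,xs=np.nonzero(m);u=[(xs.min()+xs.max())/2,(ys.min()+ys.max())/2]
        print(t,np.round(r['uv']),np.round(u),m.sum(),round(r['p'],2),np.round(at_z(n,u,.068 if 'cap' in t else .03,s),3))
E
```

```text
[ 0.41839526 -0.32637467  0.28075932] [-0.69206602  0.14347453 -0.14258085  0.69291442] 3.475 [-7.44761077e-01  8.22823354e-02  1.80084520e+00  3.96430978e-04
  1.26016644e+00 -1.90832471e+00] [ 0.30784522  0.5427096  -0.72099805]
[[-1.37418868e-04  9.47767318e-01  3.18962526e-01 -8.09461010e-02]
 [ 1.77660610e-03 -3.18961794e-01  9.47765909e-01 -1.41411813e-01]
 [ 9.99998412e-01  6.96911687e-04 -1.63997783e-03  8.31677729e-04]
 [ 0.00000000e+00  0.00000000e+00  0.00000000e+00  1.00000000e+00]]
round_indicator [349. 200.] [350. 202.] 1326 0.9 [ 0.484 -0.311  0.03 ]
round_indicator [284. 220.] [286. 220.] 1307 0.77 [ 0.474 -0.404  0.03 ]
round_indicator [229. 172.] [227. 170.] 1479 0.57 [ 0.378 -0.447  0.03 ]
square_indicator [386. 252.] [388. 252.] 1458 0.7 [ 0.579 -0.288  0.03 ]
oblong_indicator [355. 121.] [356. 120.] 1747 0.83 [ 0.385 -0.264  0.03 ]
round_cap [281. 234.] [284. 232.] 356 0.71 [ 0.475 -0.404  0.068]
round_cap [215. 182.] [216. 180.] 468 0.67 [ 0.38  -0.449  0.068]
round_cap [352. 216.] [352. 213.] 372 0.65 [ 0.487 -0.312  0.068]
round_cap [394. 267.] [395. 264.] 429 0.57 [ 0.578 -0.286  0.068]
square_cap [395. 268.] [395. 266.] 307 0.52 [ 0.581 -0.287  0.068]
oblong_cap [356. 123.] [358. 124.] 518 0.9 [ 0.387 -0.266  0.068]
```

View pics/w1.png

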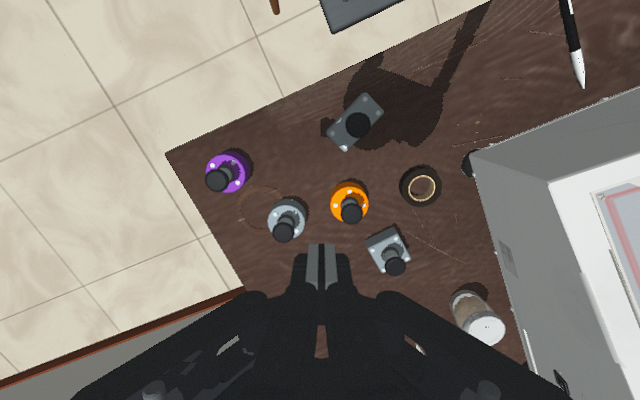

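```bash
python3 - <<'E'
from h import *
print('top base corner',at_z('top',(243,243),0), at_z('top',(248,60),0))
print('scene base corner',at_z('scene',(222,208),0))
e,d=ray('scene',(212,124))   # upper front-right corner
for z in (.1,.15,.2,.25): print(z,at_z('scene',(212,124),z))
for t in [(.475,-.405),(.58,-.287),(.387,-.265)]:
    s=observe();M=R.from_quat(s['ee_rot']).as_matrix();print(t,(M.T@(np.array([*t,.10])-s['tcp_pos'])*1000).round(1))
im=cv2.imread('pics/top0.png')[150:320,220:420];cv2.imwrite('pics/topz.png',cv2.resize(im,None,fx=3.8,fy=3.5,interpolation=2))
E
```

```text
top base corner [ 0.49524235 -0.13954867  0.        ] [ 0.94888367 -0.13233063  0.        ]
scene base corner [ 0.50791094 -0.12821491  0.        ]
0.1 [0.64612839 0.01008065 0.1       ]
0.15 [ 0.56309026 -0.07641813  0.15      ]
0.2 [ 0.48005214 -0.16291691  0.2       ]
0.25 [ 0.39701402 -0.24941569  0.25      ]
(0.475, -0.405) [ 82.7 181.4 -50.3]
(0.58, -0.287) [132.6 181.4  99.5]
(0.387, -0.265) [-53.4 181.3  43.6]
```

View pics/topz.png

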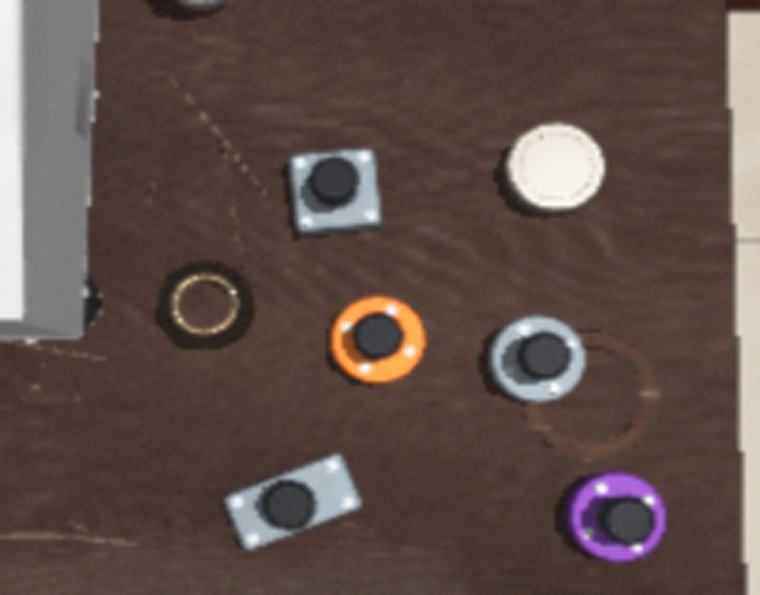

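```bash
python3 - <<'E'
from h import *
for p in [(545,355),(334,181),(288,504)]:
    u=(220+(p[0]+.5)/3.8-.5,150+(p[1]+.5)/3.5-.5); print(at_z('top',u,.068).round(4))
im=cv2.imread('pics/w1.png')[90:290,200:420];cv2.imwrite('pics/wz.png',cv2.resize(im,None,fx=3,fy=3,interpolation=2))
im=cv2.imread('pics/scene0.png')[160:320,200:400];cv2.imwrite('pics/sz.png',cv2.resize(im,None,fx=3.5,fy=3.5,interpolation=2))
E
```

```text
[ 0.4763 -0.4064  0.068 ]
[ 0.5814 -0.2879  0.068 ]
[ 0.3873 -0.2657  0.068 ]
```

View pics/wz.png

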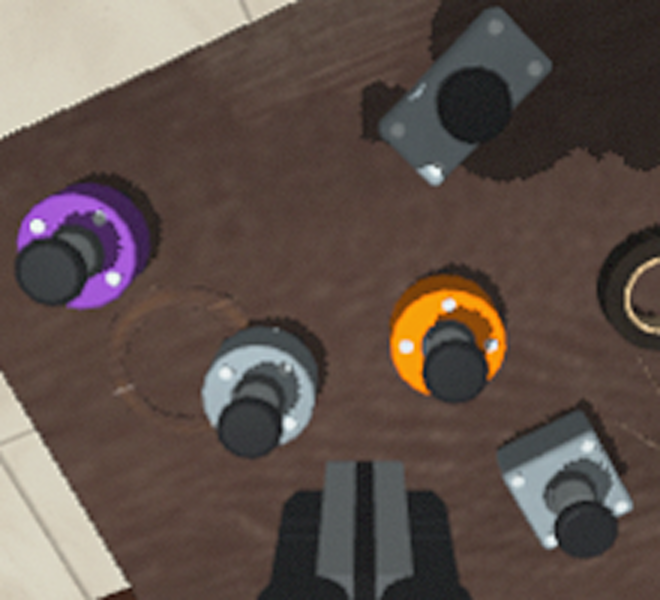

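View pics/sz.png

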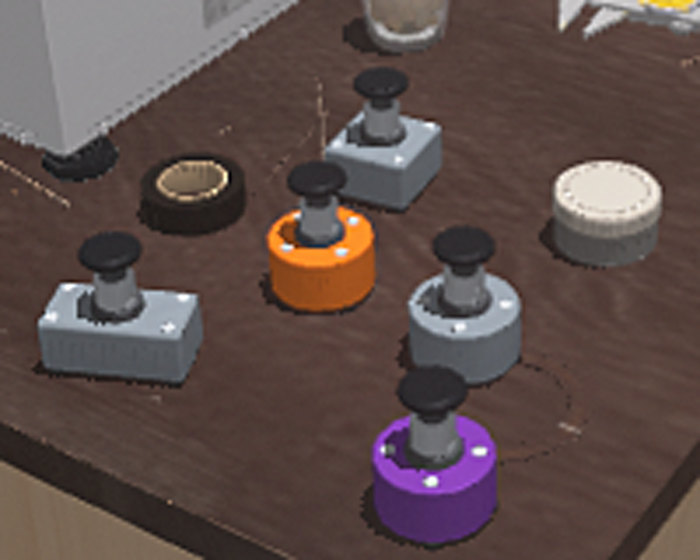

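apply_moves --increments '[[1,[42,0,-25],0],[1,[42.4,30,-25.3],0],[1,[0,50,0],0],[1,[0,50,0],0],[1,[0,50,0],0],[1,[0,0,0],0],[1,[0,0,0],0]]'

```text
time_s: 4.7
tcp_pos: [0.4776, -0.4073, 0.1031]
ee_rot: [0.693, -0.142, 0.144, -0.692]
force: [-0.3, -0.3, 0.5]
grip_width: -0.0004
```

```bash
python3 - <<'E'
from h import *
s=observe();print(s['tcp_pos'],s['ee_rot'],s['time_s'],s['force'])
n='wrist'
cv2.imwrite(f'pics/w2.png',camera(n))
for r in regions_of(n,'round_cap')[:4]:
        m=r['region'];ys,xs=np.nonzero(m);u=[(xs.min()+xs.max())/2,(ys.min()+ys.max())/2]
        print(np.round(u),m.sum(),round(r['p'],2),np.round(at_z(n,u,.067,s),3))
E
```

```text
[ 0.47758974 -0.40729289  0.10309691] [ 0.69306808 -0.14192601  0.14352657 -0.69203596] 4.7 [-0.28923079 -0.31071239  0.54832929]
[465. 188.] 1780 0.77 [ 0.487 -0.314  0.067]
[322. 224.] 1376 0.7 [ 0.474 -0.405  0.067]
```

View pics/w2.png

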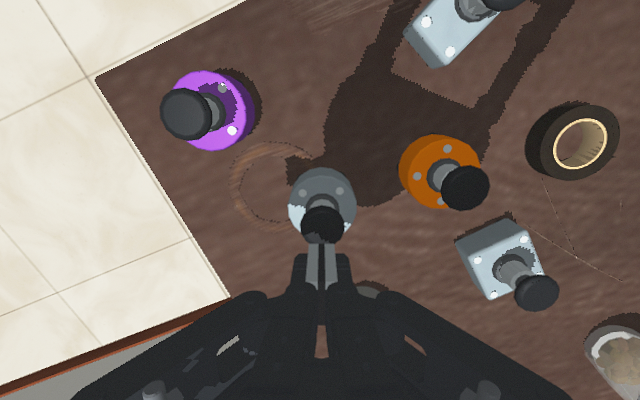

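The fingers are centred over the grey round cap at (322,224). I'll descend and press slowly.

apply_moves --increments '[[1,[-1,15,0],0],[1,[0,15,0],0],[1,[0,2,0],0],[1,[0,2,0],0],[1,[0,2,0],0],[1,[0,2,0],0],[1,[0,2,0],0],[1,[0,1,0],0],[1,[0,0,0],0]]'

```text
time_s: 5.92
tcp_pos: [0.4755, -0.406, 0.0602]
ee_rot: [-0.692, 0.143, -0.143, 0.693]
force: [-1.1, 1.1, 2.3]
grip_width: -0.0004
```

```bash
python3 - <<'E'
from h import *
s=observe();print(s['tcp_pos'],s['time_s'],s['force'])
E
```

```text
[ 0.47550718 -0.40604641  0.06019515] 5.925 [-1.05642098  1.11256049  2.3186101 ]
```

Contact force is about 2.3 N, as expected. I'll go 3 mm further and read the force there.

apply_moves --increments '[[1,[0,1.5,0],0],[1,[0,1.5,0],0],[1,[0,0,0],0],[1,[0,0,0],0]]'

```text
time_s: 6.42
tcp_pos: [0.4756, -0.4062, 0.0572]
ee_rot: [0.693, -0.143, 0.143, -0.692]
force: [-1.5, 1.3, 2.7]
grip_width: 0.0002
```

apply_moves --increments '[[1,[0,-5,0],0],[1,[0,-18,0],0],[1,[0,-40,0],0],[1,[16.5,0,50],0],[1,[16.5,0,50],0],[1,[16.8,0,50.7],0],[1,[0,20,0],0],[1,[0,0,0],0],[1,[0,0,0],0]]'

```text
time_s: 7.55
tcp_pos: [0.5801, -0.2884, 0.1003]
ee_rot: [0.693, -0.143, 0.143, -0.692]
force: [0.5, -0.4, 0.6]
grip_width: -0.0002
```

```bash
python3 - <<'E'
from h import *
s=observe();print(s['tcp_pos'],s['time_s'],s['force'])
a=camera('scene')[160:320,200:400]; w=camera('wrist')
for r in regions_of('wrist','square_cap')[:4]:
        m=r['region'];ys,xs=np.nonzero(m);u=[(xs.min()+xs.max())/2,(ys.min()+ys.max())/2]
        print(np.round(u),m.sum(),round(r['p'],2),np.round(at_z('wrist',u,.067,s),3))
cv2.imwrite('pics/s3.png',cv2.resize(a,None,fx=3.5,fy=3.5,interpolation=2));cv2.imwrite('pics/w3.png',w)
E
```

```text
[ 0.58008547 -0.28843692  0.10033436] 7.55 [ 0.49636989 -0.42017845  0.55857303]
[326. 230.] 1166 0.76 [ 0.581 -0.285  0.067]
[496. 329.] 4720 0.75 [ 0.7   -0.203  0.067]
```

View pics/s3.png

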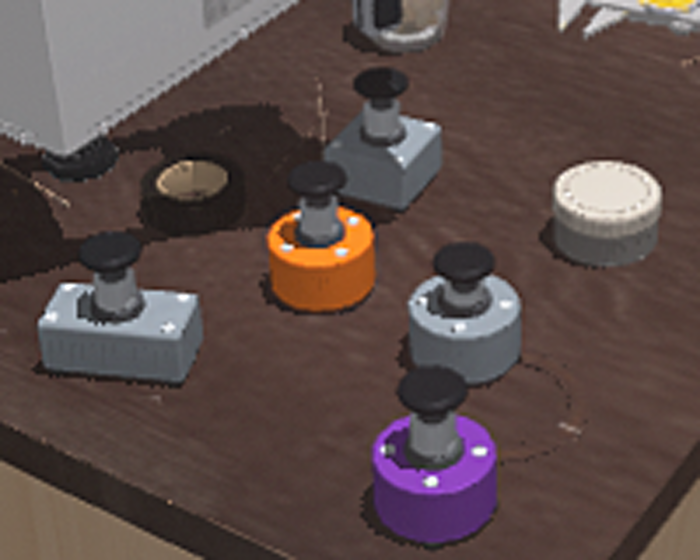

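View pics/w3.png

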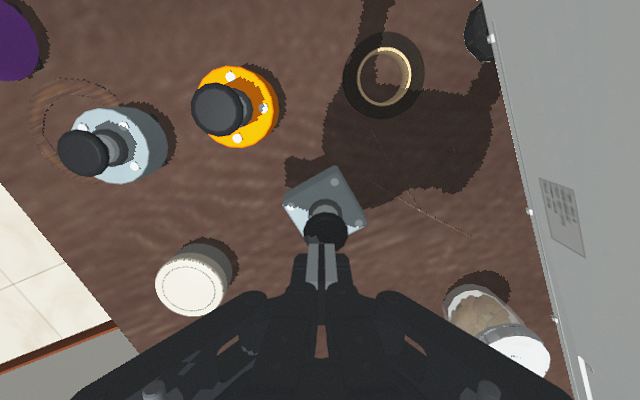

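The round cap is down about 10 mm and its body hasn't moved. The fingers are over the square cap at (326,230), so I'll press it.

apply_moves --increments '[[1,[0.5,15,1],0],[1,[0,13,0],0],[1,[0,2,0],0],[1,[0,2,0],0],[1,[0,2,0],0],[1,[0,2,0],0],[1,[0,2,0],0],[1,[0,2,0],0],[1,[0,1.5,0],0],[1,[0,1,0],0],[1,[0,0,0],0],[1,[0,0,0],0]]'

```text
time_s: 9.2
tcp_pos: [0.582, -0.2868, 0.0579]
ee_rot: [0.693, -0.143, 0.143, -0.692]
force: [-1.6, 1.1, 3.0]
grip_width: -0.0003
```

apply_moves --increments '[[1,[0,0.5,0],0],[1,[0,-5,0],0],[1,[0,-18,0],0],[1,[0,-40,0],0],[1,[-46.9,0,-14.4],0],[1,[-46.9,0,-14.4],0],[1,[-46.9,0,-14.4],0],[1,[-46.9,0,-14.4],0],[1,[0,20,0],0],[1,[0,0,0],0],[1,[0,0,0],0]]'

```text
time_s: 10.58
tcp_pos: [0.388, -0.2662, 0.1015]
ee_rot: [0.693, -0.142, 0.144, -0.692]
force: [-0.1, -0.0, -0.1]
grip_width: -0.0
```

```bash
python3 - <<'E'
from h import *
s=observe();print(s['tcp_pos'],s['time_s'],s['force'])
a=camera('scene')[120:320,200:400]; w=camera('wrist')
for r in regions_of('wrist','oblong_cap')[:4]:
        m=r['region'];ys,xs=np.nonzero(m);u=[(xs.min()+xs.max())/2,(ys.min()+ys.max())/2]
        print(np.round(u),m.sum(),round(r['p'],2),np.round(at_z('wrist',u,.067,s),3))
cv2.imwrite('pics/s4.png',cv2.resize(a,None,fx=3,fy=3,interpolation=2));cv2.imwrite('pics/w4.png',w)
E
```

```text
[ 0.38796555 -0.26621529  0.10151502] 10.575 [-0.06165661 -0.04662201 -0.13674259]
[322. 224.] 1434 0.88 [ 0.384 -0.264  0.067]
```

View pics/s4.png

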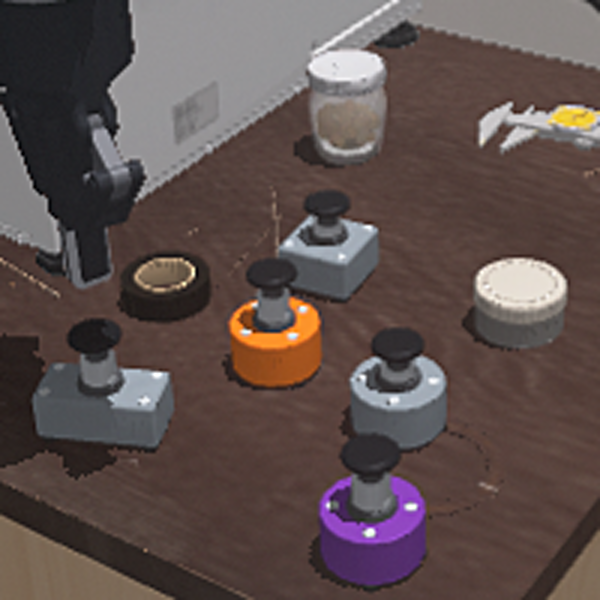

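View pics/w4.png

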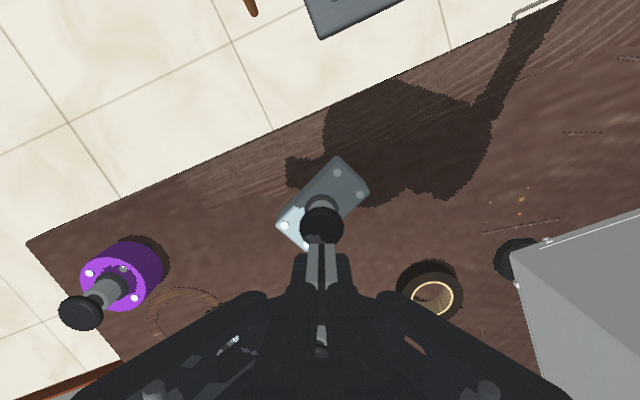

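The square plunger is down with its body in place. The fingers are aligned over the oblong cap at (322,224), so I'll press it from z = 0.1015 to about 0.0573.

apply_moves --increments '[[1,[-1,15,0],0],[1,[0,14,0],0],[1,[0,2,0],0],[1,[0,2,0],0],[1,[0,2,0],0],[1,[0,2,0],0],[1,[0,2,0],0],[1,[0,2,0],0],[1,[0,1.5,0],0],[1,[0,1.5,0],0],[1,[0,0,0],0],[1,[0,0,0],0]]'

```text
time_s: 12.22
tcp_pos: [0.3857, -0.2649, 0.0563]
ee_rot: [-0.693, 0.143, -0.143, 0.693]
force: [-1.7, 1.0, 3.6]
grip_width: 0.0001
```

apply_moves --increments '[[1,[0,-5,0],0],[1,[0,-18,0],0],[1,[0,-40,0],0],[1,[0,-50,0],0],[1,[0,-50,0],0],[1,[-30,-30,20],0],[1,[-30,0,40],0],[1,[-20,0,50],0],[1,[0,0,0],0],[1,[0,0,0],0]]'

```text
time_s: 13.48
tcp_pos: [0.3565, -0.1328, 0.2498]
ee_rot: [0.693, -0.142, 0.143, -0.692]
force: [-0.9, 0.4, -0.4]
grip_width: -0.0003
```

```bash
python3 - <<'E'
from h import *
s=observe();print(s['tcp_pos'],s['time_s'],s['force'])
a=camera('scene')[120:320,200:400]; t=camera('top')[110:320,220:420]
for n in('round_cap','square_cap','oblong_cap'):
  for c in ('top','scene'):
    for r in search_frame(c,n)[:3]: print(n,c,np.round(r['uv']),round(r['p'],2)) if c=='scene' else None
cv2.imwrite('pics/s5.png',cv2.resize(a,None,fx=3,fy=3,interpolation=2));cv2.imwrite('pics/t5.png',np.hstack([cv2.resize(x,None,fx=2,fy=2) for x in (cv2.imread('pics/top0.png')[110:320,220:420],t)]))
E
```

```text
[ 0.35650235 -0.13283027  0.24976992] 13.475 [-0.90988867  0.36094221 -0.39765293]
round_cap scene [326. 272.] 0.76
round_cap scene [331. 234.] 0.44
round_cap scene [290. 209.] 0.44
square_cap scene [307. 188.] 0.58
square_cap scene [233. 238.] 0.56
square_cap scene [331. 235.] 0.36
oblong_cap scene [230. 239.] 0.64
oblong_cap scene [332. 234.] 0.25
```

View pics/s5.png

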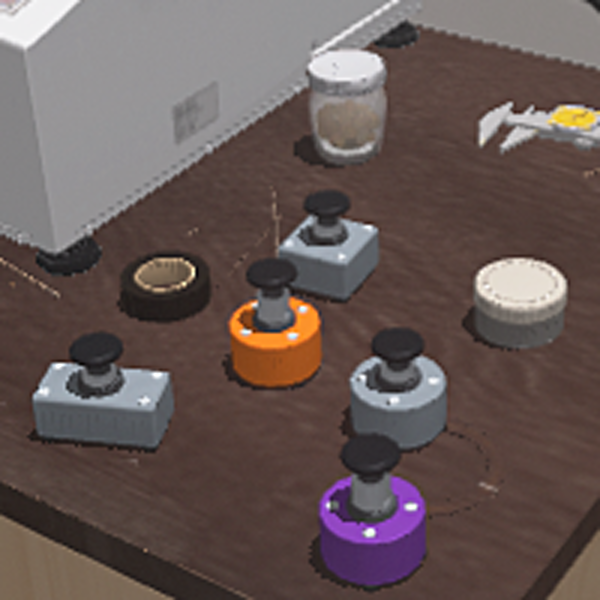

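View pics/t5.png

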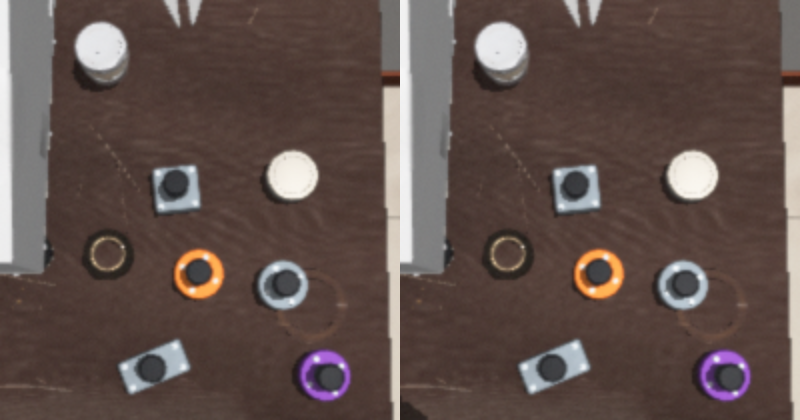

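```bash
python3 -c "
from plant import env
print(env.job_done())"
```

```text
the job is handed in; nothing more can be done
None
```

I pressed the three grey indicators' plungers down with the shut fingertips, in the order round, square, oblong. I then moved the arm clear and handed the job in at about 14 s on the robot's clock.

- **Presses:** the tool's lowest readings were about 57, 58 and 56 mm above the desk, with vertical forces of 2.7, 3.0 and 3.6 N. From those heights and the cushion's give I estimate 9–10 mm of plunger travel each, against the 6 mm needed. I did not measure the plungers directly.
- **Plungers, last pictures:** the scene view shows all three grey caps sitting low. The round and square caps dropped about 4 pixels, roughly 9 mm.
- **Nothing moved:** comparing the first and last top views by eye, the indicators, grease pot, tape roll and jar look unmoved. The orange and purple look-alikes are still popped up.
- **Disagreements:** the networks also reported the look-alikes and wrong caps under the asked-for names. I sorted those out by colour and position in the pictures. Position estimates from the cameras agreed to within a few millimetres, up to about 10 mm for some of the networks' raw detections, which I refined on the pictures. No check failed.

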